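Close the cover of the loaded photometer

ROBOT

A 6-joint arm with a two-finger parallel gripper is mounted at the origin on the work surface. World frame = base frame: x ahead of the robot, y to its left, z up, the work surface at z = 0. Lengths are in m, angles in degrees, forces in N, time in s.
With the tool pointing down it reaches from about 0.3 to 0.75 m from the base axis. Payload 8.5 kg.
Tool frame: the origin (TCP) lies at the very end of the fingers, on their centre line; the grasp point (between the pads) lies 19 mm behind it; z points along the fingers, y is the direction in which the jaws open and shut (so a half turn about z gives the same grasp; the last joint's range is limited). The gripper opens to 85 mm and grips with 20 to 120 N. Pads are 22 mm wide; open, the fingers measure 114 mm over their backs; the gripper's body (76 mm by 85 mm) begins 54 mm behind the grasp point. The pads swing forward as they close: fully open they stand 13 mm farther back than shut.
Start: joints at [-88.195, 21.807, 74.336, -0, 83.858, -12.336], TCP at [0.134, -0.533, 0.194] pointing down, gripper open.
Joint ranges: [-178.18, 178.18], [-50.72, 133.34], [12.68, 142.11], [-81.47, 261.47], [9.98, 163.14], [-165.26, 165.26]. Speed limits (degrees/s): [136.94, 136.94, 180, 180, 180, 180].

INTERFACE

Orientations are given as a 3x3 rotation matrix whose columns are the frame's x, y, z axes.
In Python, from rig import env, vision, close_job, spotter gives the robot as it stands. The module is installed in compiled form; this text tells all that it offers.
- The arm moves only by the tool jog_arm, never from a script. Its argument "plan" is a list that holds one entry, the list of rows, each a list of 6 numbers: the shift along the tool's x, y, z in units of 40 mm (1.0 is 40 mm), then the turn, a rotation vector about the tool's x, y, z in units of 0.15 rad (1.0 is 0.15 rad). A call has 1 to 10 rows; each row shifts and turns the commanded pose from where the row before left it, along the tool's axes as they then stand; what a row does not reach is not made up. A row lasts 1/10 s, in which the tool goes at most 50 mm and 8.59 degrees, less where a joint would pass 70% of its speed; a pose out of reach is approached as far as the arm can. A call with a number of a shift or a turn outside -1 to 1 is refused whole. A call with a gripper value outside its range is refused whole. "grip" is the opening, from -1 (shut) to 1 (fully open), set as the call begins (left out, the last holds). The fingers move at their own pace and stop on an object; "squeeze" is the grip in N (left out, the last holds). Time passes only in rows, so rows that do not move let the fingers close. It gives the time, the measured TCP pose, the force and the opening at its end, in the units of the state.
- env.observe(): the state, without advancing time (a new reading comes with each control period).
- vision.get_image(name): name is "side" or "top"; returns (picture, depth): 480x640x3 uint8, red, green, blue; 480x640 float32, m along the optical axis (not along the pixel's ray), 0 where there is no reading.
- vision.camera_info(name): a dict with "fx", "fy", "cx", "cy" (pixels), "k1" (the pictures are not rectified: a ray, as slopes to the right and down, at radius r is drawn at 1 + k1 r^2 times it, then the intrinsics apply), "rvec" (rotation vector, rad) and "tvec" (3), from world to camera coordinates, as OpenCV has them. Camera axes: x right, y down, z forward; pixel columns grow to the right and rows downward; lengths in m; the calibration is good to about 2 mm. A picture is of the moment at which its call begins. camera_info takes no time and is no camera call.
- close_job(): hands the job in, once; it reports no verdict.
Trained networks look in the newest picture that a camera, given by its name, has taken for a name from the list of things; names that differ only in an ending like _2 or _b are one class to them, and where a whole thing is asked for, a point or a joint stands for the part that bears it (a point fixed in the world has none). Each returns a list of dicts, best first, with "score" (0 to 1); they miss things now and then, are a little off and sometimes report something else, mostly with a low value. They report only what shows in the picture. A call takes as long as a camera call. They do not tell look-alikes from the thing itself.
- spotter.trace(camera, query): "pixels" (480x640 bool, what is visible of it) and "rect" ([left, top, right, bottom] in pixels, round what is visible of it).
The state is a dict: "time_s": time; "q": joint angles; "qvel": joint speeds; "joint_efforts": joint torques, N m; "position": TCP position; "tool_rot": TCP orientation; "ft_force": force on the tool from outside, world axes, zero at the start; "wrist_torque": the same for the moment, N m; "grip_width": finger opening in m.
Only numpy, scipy, OpenCV 4.12 (cv2) and the standard library are available. Lean on these libraries where they do the work, as an engineer would, in place of code of your own. Each camera call takes 0.05 s, during which the arm holds its last target.

TASK

Two photometers stand side by side with their covers open. Gently swing down the blue cover, on the one with the amber yellow-capped vial in its well, until it rests fully shut on its stop, neither slamming it nor pressing hard on it, then let go. Leave the grey cover of the empty photometer standing open and the glass flask where it is.

Things in the scene. Friction and masses are not known exactly. Their poses are not given: they have to be found in the camera images.
- blue_meter: Loaded photometer, fixed: white, 240 (x) x 170 mm (y), deck 90 mm high; blue keypad end (-x) faces the robot within 0.4 rad. Origin: centre of underside; x to the rear, z up. Cover's hinge line: along y at x=85, z=91.5 mm. Shut, the cover spans x -45 to 85, y -60 to 60, flat outer face at z=121.5 mm. Amber vial in the well at x=0, 19 mm above the deck, fits under the shut cover.
- blue_cover (a joint): Angle of the blue cover, an about 160 g hood 130 mm long, 120 wide, 30 thick, plus 12 mm lip, in rad: 0 shut on its stop, 1.5 wide open. Starts at 0.95 to 1.3, leaning short of upright, free edge up to 240 mm above the bench, outer face to the rear and up. Friction hinge: stays where left; 0.5 to 2 N square to the outer face, 100 mm from the hinge, swings it down.
- grey_cover (a joint): Angle of the dark grey cover of the other photometer, read in the same way; starts at 0.95 to 1.3 rad and is to stay open. That photometer is of the same size, with grey keypad and empty well, its centre at least 290 mm to the left or right of the blue one's.
- flask: Loose conical flask of clear glass, 84 mm across the foot, 130 mm high, standing on the bench beyond the photometers. Origin: centre of its foot, z up.
There are look-alikes about, which are no part of the job. Several things look just like the flask: the one meant starts farthest to the robot's right.

How it is judged (in metres and radians):
At the end, for the whole second after the job is handed in: The blue cover is shut and at rest (within 0.08 rad, about 10 mm at its free edge, of its stop), the grey cover still stands open (more than 0.8 rad), and the flask stands upright within 30 mm of where it was (value of joint blue_cover below 0.08 rad and velocity of joint blue_cover between -0.05 and 0.05 rad/s and value of joint grey_cover above 0.8 rad and distance of flask from where it was at the start of the episode below 0.03 m and angle between flask's own z axis and vertical below 0.17 rad); the robot touches nothing.
It fails at once if the blue cover slams: it closes faster than 2 rad/s over the last 0.3 rad (value of joint blue_cover below 0.3 rad and velocity of joint blue_cover below -2 rad/s).
It fails at once if the blue photometer or its cover is pressed with more than 40 N (contact force between blue_meter and anything else above 40 N).
It fails at once if the grey cover is pushed down below 0.8 rad (value of joint grey_cover below 0.8 rad).
It fails at once if the flask is shifted by more than 30 mm or tipped by more than 10 degrees (distance of flask from where it was at the start of the episode above 0.03 m or angle between flask's own z axis and vertical above 0.17 rad).
It also fails if it takes over 35 s, if anything falls off the work surface, if the arm or the gripper's body presses on something with over 40 N, if the wrist force passes 120 N, or if a joint passes its speed limit or range.

## Working session

There is one attempt and no reset: what is moved stays moved. The work goes in short steps, Python scripts to look and compute and a tool call to move; the robot and the scene stay as the last step left them, time stands still between calls to the robot, and variables do not carry over. Pictures are saved under pics/ and viewed, and the job is handed in when it is done.

Besides the shell and the picture viewer there is one more tool, called after ">>>" by a JSON object that holds its "name" and its "arguments". jog_arm: Moves the arm, as the interface text tells. Its arguments: {"type":"object","properties":{"plan":{"type":"array"},"grip":{"type":"number"},"squeeze":{"type":"number"}},"required":["plan"]}

```bash
mkdir -p pics; cat > h.py <<'E'
import numpy as np,cv2
from rig import env,vision,close_job,spotter
def cam(n):
    c=vision.camera_info(n);R=cv2.Rodrigues(np.array(c['rvec'],float))[0];return c,R,np.array(c['tvec'],float).ravel()
def cloud(n,depth):
    c,R,t=cam(n)
    v,u=np.mgrid[0:480,0:640]
    xd=(u-c['cx'])/c['fx'];yd=(v-c['cy'])/c['fy']
    x,y=xd.copy(),yd.copy()
    for _ in range(15):
        s=1+c['k1']*(x*x+y*y);x=xd/s;y=yd/s
    P=np.stack([x*depth,y*depth,depth],-1)
    return (P-t)@R
def save(n,im): cv2.imwrite('pics/'+n+'.png',im[:,:,::-1])
E
python3 - <<'E'
from h import *
for n in ['side','top']:
    im,d=vision.get_image(n);save(n+'0',im);np.savez('pics/%s0.npz'%n,im=im,d=d)
    c,R,t=cam(n);print(n,-R.T@t,R[2],c['fx'],c['k1'])
    for q in ['blue_cover','blue_meter','grey_cover','flask']:
        r=spotter.trace(n,q)
        P=cloud(n,d)
        for k in r[:4]:
            m=k['pixels']&(d>0);print(q,round(k['score'],2),k['rect'],np.median(P[m],0).round(3),P[m].min(0).round(3),P[m].max(0).round(3))
s=env.observe();print(s['time_s'],s['position'],s['tool_rot'],s['ft_force'],s['grip_width'])
E
```

```text
side [0.2835283  0.74527833 0.85486005] [ 0.31773389 -0.60745576 -0.7280403 ] 472.0443178100935 0.031248252766735617
blue_cover 0.83 [372.9, 105.6, 425.1, 167.2] [ 0.582 -0.218  0.168] [ 0.539 -0.296  0.092] [ 0.627 -0.162  0.233]
blue_meter 0.94 [363.2, 104.3, 475.4, 235.1] [ 0.515 -0.174  0.087] [ 0.368 -0.57  -0.003] [ 0.682 -0.1    0.233]
grey_cover 0.93 [262.2, 210.4, 320.6, 289.2] [0.609 0.264 0.21 ] [ 0.58  -0.034 -0.002] [0.731 0.295 0.224]
flask 0.9 [195.1, 274.3, 235.7, 338.0] [0.737 0.372 0.055] [ 0.71   0.331 -0.001] [0.781 0.401 0.134]
flask 0.81 [189.9, 338.2, 235.1, 397.0] [0.661 0.479 0.056] [ 0.635  0.433 -0.002] [0.747 0.51  0.134]
flask 0.72 [269.6, 183.0, 300.7, 235.5] [0.747 0.074 0.061] [0.723 0.041 0.006] [0.789 0.1   0.133]
flask 0.7 [226.9, 225.7, 260.6, 279.2] [0.766 0.226 0.054] [ 0.738  0.094 -0.003] [0.892 0.254 0.134]
top [0.53251535 0.12267516 1.38934803] [ 0.07253693 -0.01669793 -0.99722594] 588.182315856969 -0.20001311049847867
blue_cover 0.57 [453.5, 239.9, 524.7, 278.2] [ 0.578 -0.22   0.216] [ 0.538 -0.357 -0.   ] [ 0.626 -0.164  0.233]
blue_meter 0.67 [418.5, 232.3, 524.8, 352.4] [ 0.509 -0.199  0.09 ] [ 0.37  -0.352 -0.01 ] [ 0.639 -0.104  0.233]
grey_cover 0.82 [240.3, 213.6, 302.7, 253.6] [0.621 0.227 0.205] [0.58  0.165 0.086] [0.676 0.292 0.227]
flask 0.84 [334.4, 171.9, 369.7, 205.5] [0.743 0.059 0.056] [0.714 0.013 0.002] [0.794 0.095 0.138]
flask 0.6 [267.4, 154.2, 306.1, 195.6] [0.767 0.206 0.053] [ 0.738  0.171 -0.007] [0.826 0.253 0.138]
flask 0.55 [156.0, 200.7, 193.7, 233.2] [0.669 0.456 0.055] [ 0.633  0.428 -0.006] [0.716 0.509 0.137]
0.5 [ 0.13437492 -0.53330454  0.1939046 ] [[ 9.69689612e-01  2.44340041e-01 -1.71854362e-05]
 [ 2.44340042e-01 -9.69689612e-01  2.87191154e-05]
 [-9.64730916e-06 -3.20477181e-05 -9.99999999e-01]] [-1.09172313 -0.23426714 -0.4398929 ] 0.08558402555222172
```

View pics/side0.png

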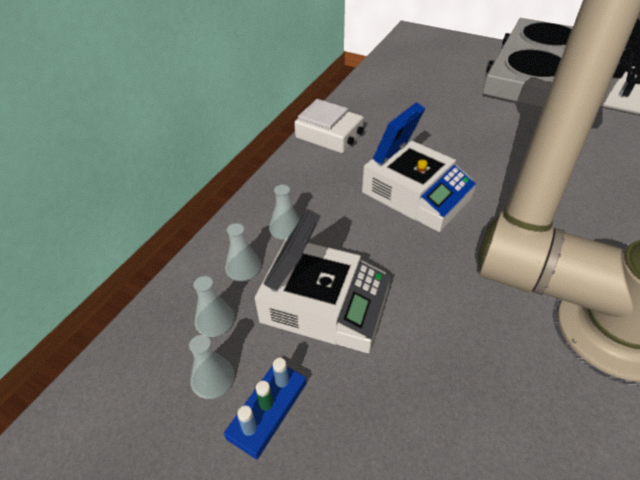

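View pics/top0.png

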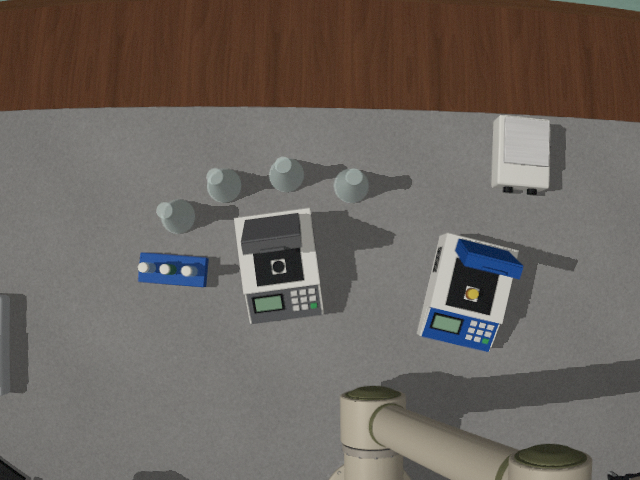

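The side picture shows the blue meter at about (415,175), with its amber vial at (422,165) and its cover leaning open. The grey meter is at (325,290). In the top picture the blue meter is at (470,290) and the rightmost flask is at (352,188), well clear of it. Next I fit the meter's pose.

```bash
cat > fit.py <<'E'
from h import *
from scipy.optimize import minimize
z=np.load('pics/top0.npz');P=cloud('top',z['d']);z2=np.load('pics/side0.npz');P2=cloud('side',z2['d'])
A=np.concatenate([P[z['d']>0],P2[z2['d']>0]]);C=np.concatenate([z['im'][z['d']>0],z2['im'][z2['d']>0]]).astype(int)
src=np.r_[np.zeros((z['d']>0).sum()),np.ones((z2['d']>0).sum())]
near=(np.abs(A[:,0]-.5)<.2)&(np.abs(A[:,1]+.2)<.17)
A,C,src=A[near],C[near],src[near]
for s in (0,1):
    b=A[(src==s)&(A[:,2]>.03)&(A[:,2]<.1)]
    r=cv2.minAreaRect(b[:,:2].astype(np.float32));print(s,len(b),r,cv2.boxPoints(r).round(3).tolist())
# vial (yellow)
y=(C[:,0]>150)&(C[:,1]>110)&(C[:,2]<80)&(A[:,2]>.08)
print('vial',[ (A[y&(src==s)].mean(0).round(4),(y&(src==s)).sum()) for s in(0,1)])
bl=(C[:,2]>C[:,0]+40)&(A[:,2]>.105)
for s in (0,1):
    b=A[bl&(src==s)];print('cover',s,len(b),b.min(0),b.max(0))
    top=b[b[:,2]>b[:,2].max()-.006];print(' top',top.mean(0),cv2.minAreaRect(top[:,:2].astype(np.float32)))
np.savez('pics/bl.npz',A=A,C=C,src=src,bl=bl)
E
python3 fit.py
```

```text
0 6641 ((0.5032738447189331, -0.21215730905532837), (0.17302434146404266, 0.2415795922279358), 77.50883483886719) [[0.367000013589859, -0.27000001072883606], [0.6019999980926514, -0.3230000138282776], [0.6399999856948853, -0.15399999916553497], [0.40400001406669617, -0.10199999809265137]]
1 5490 ((0.503936231136322, -0.2127121388912201), (0.18148081004619598, 0.24418093264102936), 76.45568084716797) [[0.36399999260902405, -0.2720000147819519], [0.6010000109672546, -0.33000001311302185], [0.6439999938011169, -0.15299999713897705], [0.4059999883174896, -0.09600000083446503]]
vial [(array([ 0.504 , -0.2106,  0.1081]), np.int64(81)), (array([ 0.5037, -0.2082,  0.1072]), np.int64(58))]
cover 0 1520 [ 0.53624562 -0.2867498   0.10526485] [ 0.62433179 -0.16390536  0.2328934 ]
 top [ 0.55861402 -0.22184386  0.22934542] ((0.563862681388855, -0.22485198080539703), (0.1137763112783432, 0.027693720534443855), 77.14248657226562)
cover 1 1110 [ 0.53870997 -0.2955263   0.1050236 ] [ 0.62448834 -0.16229003  0.23258176]
 top [ 0.55351029 -0.22404059  0.22927746] ((0.5606592893600464, -0.2274678349494934), (0.0502268485724926, 0.024536117911338806), 79.27599334716797)
```

```bash
cat >> h.py <<'E'
YAW=np.radians(-12.8);C0=np.array([.5035,-.2115,0]);
RM=np.array([[np.cos(YAW),-np.sin(YAW),0],[np.sin(YAW),np.cos(YAW),0],[0,0,1]])
def tom(p): return (np.asarray(p)-C0)@RM
def tow(p): return np.asarray(p)@RM.T+C0
def step(target):  # world point -> tool-axis shift in units of 40mm
    s=env.observe();return (np.array(target)-s['position'])@s['tool_rot']/.04
E
python3 - <<'E'
from h import *
z=np.load('pics/bl.npz');A,src,bl=z['A'],z['src'],z['bl']
M=tom(A[bl])
h=np.array([.085,0,.0915]);Q=M-h
# angle: choose a maximising inliers of outer face at h=30mm
best=[]
for a in np.arange(.9,1.35,.01):
    along=-Q[:,0]*np.cos(a)+Q[:,2]*np.sin(a);nn=Q[:,0]*np.sin(a)+Q[:,2]*np.cos(a)
    best.append((a,(abs(nn-.03)<.002).sum(),along.max(),np.percentile(nn,[.5,5,50,95,99.5]).round(4)))
for b in sorted(best,key=lambda t:-t[1])[:6]:print(b)
print(np.percentile(M,[.5,50,99.5],axis=0))
E
```

```text
(np.float64(1.2700000000000005), np.int64(702), np.float64(0.14514598288947472), array([0.0015, 0.0038, 0.0199, 0.0315, 0.0324]))
(np.float64(1.2800000000000002), np.int64(681), np.float64(0.14520349603729846), array([0.0003, 0.0027, 0.0188, 0.0305, 0.0315]))
(np.float64(1.2600000000000002), np.int64(606), np.float64(0.14507395526431663), array([0.0024, 0.0048, 0.0209, 0.0325, 0.0334]))
(np.float64(1.2900000000000005), np.int64(582), np.float64(0.14524648895652098), array([-0.0009,  0.0017,  0.0177,  0.0297,  0.0308]))
(np.float64(1.2500000000000004), np.int64(519), np.float64(0.14498742036452666), array([0.0031, 0.0057, 0.022 , 0.0335, 0.0346]))
(np.float64(1.2400000000000002), np.int64(466), np.float64(0.14488638684352267), array([0.0038, 0.0067, 0.023 , 0.0346, 0.0359]))
[[ 0.04794675 -0.06113654  0.10593331]
 [ 0.07270988  0.01333528  0.21377092]
 [ 0.1105417   0.06186349  0.23135958]]
```

>>> {"name": "jog_arm", "arguments": {"plan": [[[0,0,-0.7,0,0,0.78],[0,0,-0.7,0,0,0.78],[0,0,-0.7,0,0,0.78],[0,0,-0.7,0,0,0.78],[0,0,0,0,0,0]]], "grip": -1}}

```text
time_s: 1.0
position: [0.1344, -0.5344, 0.3097]
tool_rot: [[0.975, -0.222, 0.0], [-0.222, -0.975, -0.007], [0.002, 0.007, -1.0]]
ft_force: [-0.5, -0.5, -0.8]
grip_width: 0.0124
```

```bash
python3 - <<'E'
from h import *
s=env.observe();print(s['time_s'],s['position'],s['tool_rot'][:,0],s['grip_width'])
w=tow([.13,0,.30]);print(w,step(w))
E
```

```text
1.0 [ 0.13443717 -0.53436555  0.30967105] [ 0.97507081 -0.2218868   0.00177863] 0.012403304900679236
[ 0.63026942 -0.2403013   0.3       ] [10.45513432 -9.92039061  0.19129452]
```

>>> {"name": "jog_arm", "arguments": {"plan": [[[0.7,-0.66,0,0,0,0],[0.7,-0.66,0,0,0,0],[0.7,-0.66,0,0,0,0],[0.7,-0.66,0,0,0,0],[0.7,-0.66,0,0,0,0],[0.7,-0.66,0,0,0,0],[0.7,-0.66,0,0,0,0],[0.7,-0.66,0,0,0,0],[0.7,-0.66,0,0,0,0],[0.7,-0.66,0,0,0,0]]]}}

```text
time_s: 2.0
position: [0.4666, -0.336, 0.3052]
tool_rot: [[0.976, -0.218, -0.001], [-0.218, -0.976, 0.001], [-0.001, -0.001, -1.0]]
ft_force: [-0.0, -0.3, 0.2]
grip_width: -0.0001
```

>>> {"name": "jog_arm", "arguments": {"plan": [[[0.7,-0.66,0,0,0,0],[0.7,-0.66,0,0,0,0],[0.7,-0.66,0,0,0,0],[0.7,-0.66,0,0,0,0],[0.65,-0.66,0,0,0,0],[0,0,0,0,0,0]]]}}

```text
time_s: 2.6
position: [0.6317, -0.2357, 0.3035]
tool_rot: [[0.977, -0.214, -0.002], [-0.214, -0.977, 0.002], [-0.002, -0.002, -1.0]]
ft_force: [0.6, -0.3, -1.4]
grip_width: 0.0003
```

```bash
python3 - <<'E'
from h import *
s=env.observe();print(s['time_s'],tom(s['position']),s['tool_rot'],s['grip_width'],s['ft_force'])
w=tow([.13,0,.193]);print(w,step(w))
im,d=vision.get_image('side');save('side1',im)
E
```

```text
2.6 [0.13040108 0.00476848 0.30348883] [[ 0.97685483 -0.21389516 -0.0018693 ]
 [-0.21389129 -0.97685527  0.00207324]
 [-0.00226949 -0.00162543 -0.9999961 ]] 0.0002691718014671724 [ 0.62723475 -0.27837672 -1.40694784]
[ 0.63026942 -0.2403013   0.193     ] [-0.00469289  0.12361922  2.76204131]
```

View pics/side1.png

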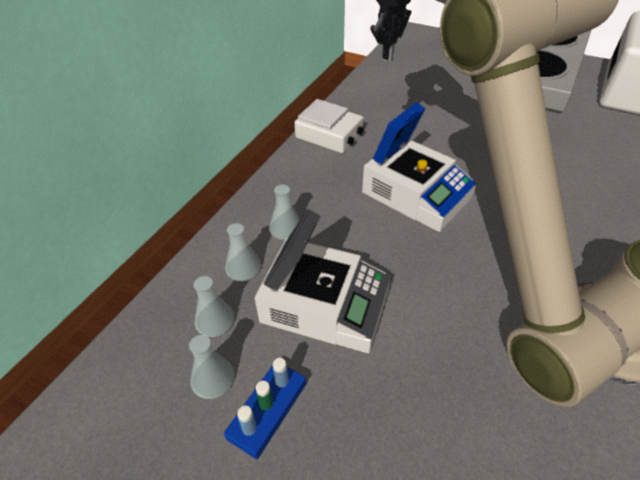

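The side picture shows the closed fingertips at about (390,58). I'll check that against the projected TCP before going down.

```bash
python3 - <<'E'
from h import *
c,R,t=cam('side');s=env.observe()
for p in (s['position'],tow([.13,0,.193])):
    x=R@p+t;a,b=x[:2]/x[2];k=1+c['k1']*(a*a+b*b);print(c['fx']*a*k+c['cx'],c['fy']*b*k+c['cy'])
E
```

```text
386.41214639619164 74.82291487886127
382.9121476833416 115.64977901930214
```

>>> {"name": "jog_arm", "arguments": {"plan": [[[0,0.12,0.7,0,0,0],[0,0,0.7,0,0,0],[0,0,0.7,0,0,0],[0,0,0.65,0,0,0],[0,0,0,0,0,0]]]}}

```text
time_s: 3.15
position: [0.6257, -0.2434, 0.1922]
tool_rot: [[0.975, -0.22, -0.007], [-0.22, -0.975, 0.004], [-0.007, -0.002, -1.0]]
ft_force: [-0.1, 0.1, 0.6]
grip_width: -0.0001
```

```bash
python3 - <<'E'
from h import *
s=env.observe();print(s['time_s'],tom(s['position']),s['ft_force'])
for a in np.arange(1.27,-.01,-.1): 
    print(round(a,2),.085-.1*np.cos(a)+.03*np.sin(a)+.011,.0915+.1*np.sin(a)+.03*np.cos(a))
im,d=vision.get_image('side');save('side2',im[:300,250:550])
E
```

```text
3.15 [ 0.12627509 -0.00402636  0.19215043] [-0.0939874   0.05294309  0.63871934]
1.27 0.0950249383750089 0.1958985117462288
1.17 0.08460734950126104 0.19527961030286048
1.07 0.07430359222538702 0.1936237772983242
0.97 0.06421661828411805 0.19094755726865562
0.87 0.054447213386765 0.18727769011975054
0.77 0.04509299019772632 0.18265084395106396
0.67 0.03624741302301182 0.17711324868008144
0.57 0.027998863945792155 0.17072023412826492
0.47 0.0204297597418391 0.16353567718376666
0.37 0.013615728398345364 0.1556313635646772
0.27 0.007624853464075829 0.14708627055985973
0.17 0.002516993781053767 0.13798577791398633
0.07 -0.0016568146052020182 0.12842081474135156
```

View pics/side2.png

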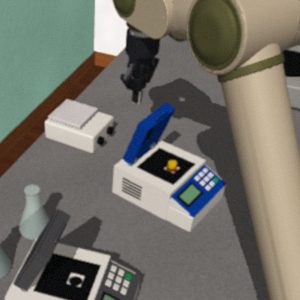

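```bash
python3 - <<'E'
from h import *
im,d=vision.get_image('side');P=cloud('side',d)
cv2.imwrite('pics/z3.png',cv2.resize(im[40:180,340:480,::-1],None,fx=5,fy=5,interpolation=cv2.INTER_NEAREST)[:600])
M=tom(P.reshape(-1,3)).reshape(P.shape)
m=(d>0)&(M[...,0]>.085)&(M[...,0]<.2)&(abs(M[...,1])<.06)&(M[...,2]>.13)
ys,xs=np.where(m);o=np.argsort(M[m][:,2])[:12]
for i in o: print(xs[i],ys[i],M[ys[i],xs[i]].round(3),im[ys[i],xs[i]])
im,d=vision.get_image('top');save('top3',im)
E
```

```text
396 136 [ 0.101 -0.027  0.13 ] [ 4 17 38]
380 153 [0.091 0.059 0.13 ] [  5  47 123]
404 132 [ 0.095 -0.055  0.13 ] [ 2 24 68]
398 134 [ 0.102 -0.038  0.13 ] [10 12 14]
379 152 [0.095 0.058 0.131] [  2  46 123]
403 131 [ 0.099 -0.057  0.131] [10 30 67]
401 131 [ 0.103 -0.053  0.131] [ 1 11 28]
376 151 [0.103 0.06  0.131] [ 44  67 121]
407 133 [ 0.085 -0.054  0.132] [ 2 24 67]
404 131 [ 0.096 -0.057  0.132] [ 1 25 67]
406 132 [ 0.089 -0.055  0.133] [11 30 70]
379 151 [0.096 0.057 0.133] [  7  47 125]
```

View pics/z3.png

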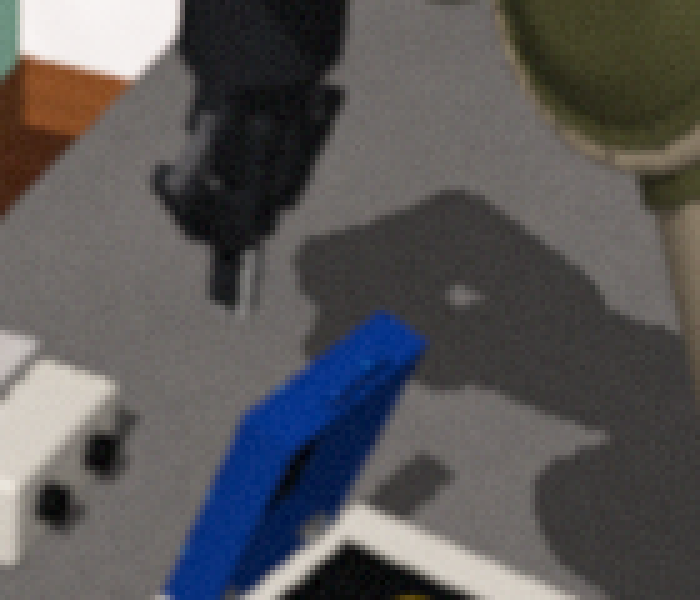

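View pics/top3.png

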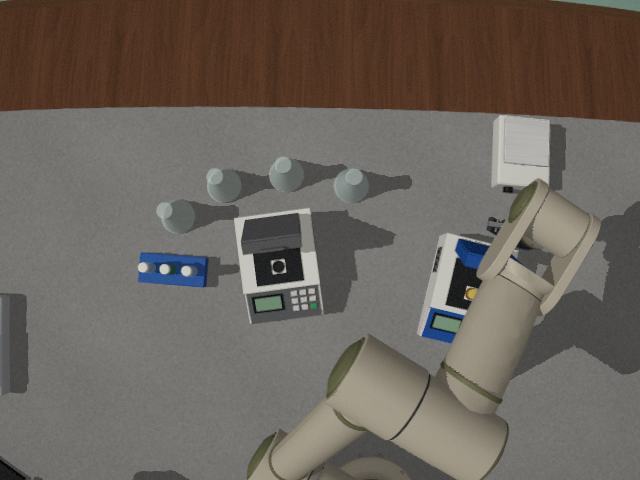

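```bash
python3 - <<'E'
from h import *
im,d=vision.get_image('side');P=cloud('side',d)
s=env.observe();print(s['position'],tom(s['position']))
for v in range(70,108,3):
    print(v,[(u,tom(P[v,u]).round(3).tolist()) for u in range(380,393,3)])
E
```

```text
[ 0.62831383 -0.24404143  0.19794039] [ 0.12892163 -0.00408044  0.19794039]
70 [(380, [0.123, 0.041, 0.333]), (383, [0.123, 0.03, 0.329]), (386, [0.116, 0.028, 0.331]), (389, [0.115, 0.017, 0.326]), (392, [0.108, 0.015, 0.328])]
73 [(380, [0.125, 0.038, 0.324]), (383, [0.127, 0.021, 0.317]), (386, [0.119, 0.021, 0.319]), (389, [0.117, 0.012, 0.316]), (392, [0.11, 0.01, 0.318])]
76 [(380, [0.116, 0.05, 0.325]), (383, [0.115, 0.039, 0.321]), (386, [0.124, 0.012, 0.307]), (389, [0.121, 0.005, 0.305]), (392, [0.111, 0.008, 0.309])]
79 [(380, [0.119, 0.045, 0.315]), (383, [0.116, 0.037, 0.313]), (386, [0.126, 0.009, 0.297]), (389, [0.114, 0.015, 0.304]), (392, [0.11, 0.008, 0.302])]
82 [(380, [0.118, 0.045, 0.308]), (383, [0.116, 0.035, 0.304]), (386, [0.116, 0.023, 0.299]), (389, [0.116, 0.011, 0.294]), (392, [0.116, -0.004, 0.288])]
85 [(380, [0.129, 0.028, 0.289]), (383, [0.116, 0.034, 0.296]), (386, [0.115, 0.022, 0.292]), (389, [0.116, 0.009, 0.286]), (392, [0.119, -0.01, 0.276])]
88 [(380, [0.402, -0.397, -0.002]), (383, [0.118, 0.03, 0.287]), (386, [0.122, 0.011, 0.276]), (389, [0.
[... 283 characters left out ...]
01, 0.261]), (389, [0.118, 0.001, 0.258]), (392, [0.116, -0.01, 0.254])]
97 [(380, [0.368, -0.348, -0.002]), (383, [0.13, 0.008, 0.249]), (386, [0.122, 0.007, 0.251]), (389, [0.118, 0.0, 0.25]), (392, [0.116, -0.011, 0.245])]
100 [(380, [0.35, -0.323, 0.005]), (383, [0.132, 0.004, 0.238]), (386, [0.124, 0.003, 0.241]), (389, [0.118, -0.002, 0.24]), (392, [0.319, -0.348, 0.005])]
103 [(380, [0.341, -0.31, 0.003]), (383, [0.337, -0.322, -0.001]), (386, [0.327, -0.325, 0.001]), (389, [0.321, -0.334, -0.001]), (392, [0.313, -0.341, -0.001])]
106 [(380, [0.332, -0.297, 0.002]), (383, [0.322, -0.3, 0.004]), (386, [0.318, -0.313, -0.001]), (389, [0.31, -0.318, 0.0]), (392, [0.304, -0.327, -0.002])]
```

The top picture shows the gripper behind the blue cover at about (500,235), clear of the grey meter and the flasks. In the side picture and its depth, the fingertips end about 39 mm higher (z≈0.237) than the reported TCP (0.198). The bench and the deck read true. I'll lower to a height that works under either reading, push a little, and use the cover's response to tell which one is right.

>>> {"name": "jog_arm", "arguments": {"plan": [[[0,0,0.4,0,0,0],[0,0,0.4,0,0,0],[-0.3,0,0,0,0,0],[-0.3,0,0,0,0,0],[-0.2,0,0,0,0,0],[-0.2,0,0,0,0,0],[-0.2,0,0,0,0,0],[0,0,0,0,0,0]]]}}

```text
time_s: 4.15
position: [0.5806, -0.2328, 0.1645]
tool_rot: [[0.976, -0.22, 0.0], [-0.22, -0.976, -0.0], [0.0, 0.0, -1.0]]
ft_force: [-0.8, 0.5, 0.5]
grip_width: 0.0002
```

```bash
cat >> h.py <<'E'
def look(tag):
    im,d=vision.get_image('side');P=cloud('side',d);M=tom(P.reshape(-1,3)).reshape(P.shape);c=im.astype(int)
    bl=(d>0)&(c[...,2]>c[...,0]+40)&(M[...,2]>.1)&(abs(M[...,1])<.08)&(M[...,0]>-.08)&(M[...,0]<.16)
    Q=M[bl]-[.085,0,.0915]
    best=max((( abs(Q[:,0]*np.sin(a)+Q[:,2]*np.cos(a)-.03)<.002).sum(),a) for a in np.arange(-.02,1.4,.01))
    print('angle by face',best,'n',bl.sum(),'zmax',np.percentile(M[bl][:,2],99),'xmin',np.percentile(M[bl][:,0],1))
    # fingertip: dark pts
    k=(d>0)&(c.max(-1)<75)&(c[...,2]<c[...,0]+20)&(abs(M[...,1])<.03)&(M[...,2]>.13)&(M[...,2]<.3)&(M[...,0]>-.05)&(M[...,0]<.16)
    if k.any(): print('finger zmin',np.percentile(M[k][:,2],[0,2,5]),'mean',M[k].mean(0))
    cv2.imwrite('pics/%s.png'%tag,cv2.resize(im[40:200,330:490,::-1],None,fx=3.7,fy=3.7))
    s=env.observe();print('t',s['time_s'],'tcp_m',tom(s['position']).round(4),'F',np.round(s['ft_force'],1))
E
python3 -c "
from h import *
look('z4')"
```

```text
angle by face (np.int64(125), np.float64(0.96)) n 1083 zmax 0.22494549581082574 xmin 0.031443161895604324
finger zmin [0.20426995 0.21306896 0.21699668] mean [0.06998074 0.00507711 0.26328737]
t 4.2 tcp_m [ 0.0802 -0.0037  0.1644] F [-0.2  0.2 -0.8]
```

View pics/z4.png

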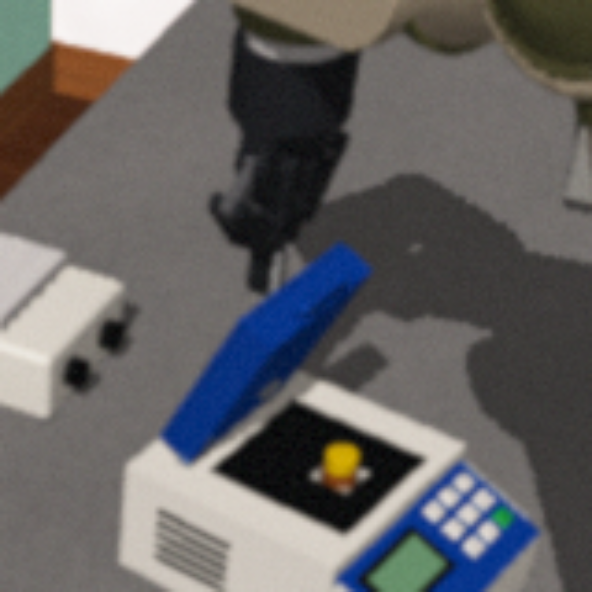

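The picture shows that the fingers have made contact and the cover has swung down a bit. Its free edge is now at about (350,255) in the crop. I'll get the angle by registering the initial cover cloud against the current one.

```bash
cat >> h.py <<'E'
from scipy.spatial import cKDTree
def ang(tag=None):
    z=np.load('pics/bl.npz');Q0=tom(z['A'][z['bl']])-[.085,0,.0915]
    im,d=vision.get_image('side');P=cloud('side',d);M=tom(P.reshape(-1,3)).reshape(P.shape);c=im.astype(int)
    bl=(d>0)&(c[...,2]>c[...,0]+40)&(M[...,2]>.1)&(abs(M[...,1])<.08)&(M[...,0]>-.08)&(M[...,0]<.16)
    Q=M[bl]-[.085,0,.0915];r=[]
    for da in np.arange(0,1.4,.02):
        cc,ss=np.cos(da),np.sin(da)   # swing down: x->-, rotate
        R=np.c_[Q0[:,0]*cc-Q0[:,2]*ss,Q0[:,1],Q0[:,0]*ss+Q0[:,2]*cc]
        e=cKDTree(R).query(Q)[0];r.append((np.minimum(e,.01).mean(),1.27-da))
    r.sort();print('ang',[(round(e*1000,2),round(a,2)) for e,a in r[:3]],len(Q))
    s=env.observe();print('t',s['time_s'],'tcp_m',tom(s['position']).round(4),'F',np.round(s['ft_force'],1))
    if tag: cv2.imwrite('pics/%s.png'%tag,cv2.resize(im[40:200,330:490,::-1],None,fx=3.7,fy=3.7))
E
python3 -c "
from h import *
ang('z5')"
```

```text
ang [(np.float64(2.05), np.float64(1.13)), (np.float64(2.06), np.float64(1.15)), (np.float64(2.22), np.float64(1.17))] 1078
t 4.25 tcp_m [ 0.0805 -0.0036  0.1642] F [ 0.   0.1 -0.3]
```

The cover is at about 1.14 rad. That fits the camera's fingertip height, so the real tip is about 38 mm above the reported TCP. I'll follow the arc from here with that correction.

>>> {"name": "jog_arm", "arguments": {"plan": [[[-0.18,0,0.03,0,0,0],[-0.13,0,0.04,0,0,0],[-0.12,0,0.04,0,0,0],[-0.12,0,0.05,0,0,0],[-0.12,0,0.05,0,0,0],[-0.12,0,0.06,0,0,0],[-0.12,0,0.06,0,0,0],[-0.11,0,0.07,0,0,0],[-0.11,0,0.07,0,0,0],[0,0,0,0,0,0]]]}}

```text
time_s: 5.25
position: [0.5363, -0.2226, 0.1446]
tool_rot: [[0.976, -0.22, -0.001], [-0.22, -0.976, 0.001], [-0.001, -0.0, -1.0]]
ft_force: [-0.4, -0.4, 0.0]
grip_width: -0.0002
```

```bash
python3 -c "
from h import *
ang('z6');look('z6')"
```

```text
ang [(np.float64(2.11), np.float64(0.71)), (np.float64(2.22), np.float64(0.73)), (np.float64(2.3), np.float64(0.69))] 1261
t 5.3 tcp_m [ 0.0349 -0.0036  0.1448] F [-0.   0.4 -0.3]
angle by face (np.int64(366), np.float64(0.72)) n 1269 zmax 0.19892664438748175 xmin -0.018325299407996296
finger zmin [0.1837375  0.19558554 0.20150942] mean [0.02378715 0.00485388 0.25393206]
t 5.35 tcp_m [ 0.0351 -0.0037  0.1449] F [0.3 0.7 0.5]
```

View pics/z6.png

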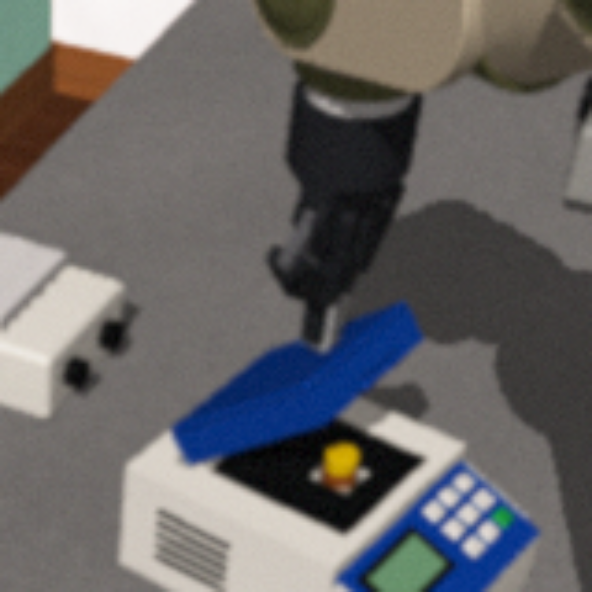

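The picture shows the cover about half closed, with the fingertip on its outer face. The measured angle is 0.72 rad, which agrees with the plan.

>>> {"name": "jog_arm", "arguments": {"plan": [[[-0.13,0,0.1,0,0,0],[-0.13,0,0.1,0,0,0],[-0.1,0,0.1,0,0,0],[-0.1,0,0.1,0,0,0],[-0.09,0,0.1,0,0,0],[-0.09,0,0.1,0,0,0],[-0.08,0,0.11,0,0,0],[-0.08,0,0.11,0,0,0],[0,0,0,0,0,0]]]}}

```text
time_s: 6.25
position: [0.5052, -0.2156, 0.1116]
tool_rot: [[0.976, -0.22, -0.001], [-0.22, -0.976, 0.001], [-0.001, -0.001, -1.0]]
ft_force: [-0.3, -0.3, 0.6]
grip_width: 0.0002
```

```bash
python3 -c "
from h import *
ang('z7');look('z7')"
```

```text
ang [(np.float64(2.52), np.float64(0.29)), (np.float64(2.56), np.float64(0.27)), (np.float64(2.82), np.float64(0.31))] 1814
t 6.3 tcp_m [ 0.003  -0.0037  0.112 ] F [-0.1  0.1  0.3]
angle by face (np.int64(901), np.float64(0.29)) n 1809 zmax 0.15710324749072013 xmin -0.04759015183970257
finger zmin [0.14945537 0.16280466 0.17247254] mean [-0.01055757  0.00934381  0.24354241]
t 6.35 tcp_m [ 0.0032 -0.0037  0.1122] F [-0.   0.   0.6]
```

View pics/z7.png

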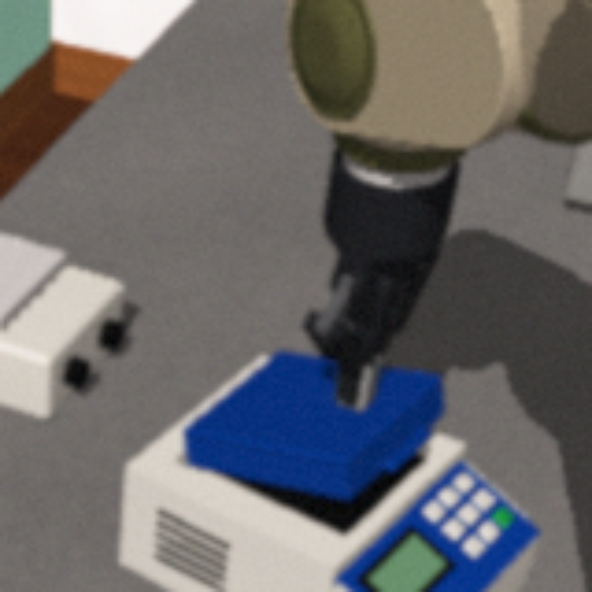

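The picture shows the cover nearly shut, at about 0.29 rad, with the fingertips on its top near (355,400) in the crop. From here I go slower.

>>> {"name": "jog_arm", "arguments": {"plan": [[[-0.05,0,0.08,0,0,0],[-0.05,0,0.08,0,0,0],[-0.04,0,0.08,0,0,0],[-0.04,0,0.08,0,0,0],[-0.03,0,0.08,0,0,0],[-0.03,0,0.08,0,0,0],[0,0,0,0,0,0]]]}}

```text
time_s: 7.05
position: [0.4961, -0.2136, 0.0926]
tool_rot: [[0.976, -0.219, -0.001], [-0.219, -0.976, 0.001], [-0.001, -0.0, -1.0]]
ft_force: [-0.6, 0.1, -0.1]
grip_width: 0.0003
```

```bash
python3 -c "
from h import *
ang('z8');look('z8')"
```

```text
ang [(np.float64(2.63), np.float64(0.09)), (np.float64(2.71), np.float64(0.07)), (np.float64(2.89), np.float64(0.11))] 1874
t 7.1 tcp_m [-0.0065 -0.0037  0.0929] F [ 0.1 -0.3 -0.2]
angle by face (np.int64(997), np.float64(0.09)) n 1864 zmax 0.13413498315357514 xmin -0.052231419389415626
finger zmin [0.13420606 0.14709079 0.15766452] mean [-0.02135868  0.01134793  0.24040792]
t 7.15 tcp_m [-0.0063 -0.0038  0.0931] F [-0.2 -0.3  0.6]
```

>>> {"name": "jog_arm", "arguments": {"plan": [[[-0.01,0,0.025,0,0,0],[-0.01,0,0.025,0,0,0],[-0.01,0,0.025,0,0,0],[-0.01,0,0.025,0,0,0],[0,0,0.025,0,0,0],[0,0,0.025,0,0,0],[0,0,0,0,0,0]]]}}

```text
time_s: 7.85
position: [0.4948, -0.2134, 0.0869]
tool_rot: [[0.976, -0.219, -0.0], [-0.219, -0.976, 0.0], [-0.0, -0.0, -1.0]]
ft_force: [0.1, -0.1, 0.1]
grip_width: 0.0
```

>>> {"name": "jog_arm", "arguments": {"plan": [[[0,0,0.025,0,0,0],[0,0,0,0,0,0]]]}}

```text
time_s: 8.05
position: [0.4949, -0.2134, 0.086]
tool_rot: [[0.976, -0.219, -0.0], [-0.219, -0.976, 0.0], [-0.0, -0.0, -1.0]]
ft_force: [-0.4, -0.3, 0.1]
grip_width: -0.0
```

```bash
python3 -c "
from h import *
ang('z9');look('z9')"
```

```text
ang [(np.float64(2.74), np.float64(0.03)), (np.float64(2.76), np.float64(0.01)), (np.float64(3.03), np.float64(0.05))] 1820
t 8.1 tcp_m [-0.0079 -0.0038  0.0861] F [ 0.2 -0.6  0.4]
angle by face (np.int64(997), np.float64(0.02)) n 1828 zmax 0.12787087794828533 xmin -0.05356140335164192
finger zmin [0.13318893 0.14401672 0.15490894] mean [-0.02254058  0.01174545  0.24196754]
t 8.15 tcp_m [-0.0079 -0.0038  0.0861] F [-1.2 -0.1 -1.5]
```

>>> {"name": "jog_arm", "arguments": {"plan": [[[0,0,0.025,0,0,0],[0,0,0,0,0,0]]]}}

```text
time_s: 8.35
position: [0.4949, -0.2134, 0.085]
tool_rot: [[0.976, -0.219, -0.0], [-0.219, -0.976, 0.0], [-0.0, -0.0, -1.0]]
ft_force: [0.1, -0.4, 0.8]
grip_width: 0.0001
```

>>> {"name": "jog_arm", "arguments": {"plan": [[[0,0,0.015,0,0,0],[0,0,0,0,0,0]]]}}

```text
time_s: 8.55
position: [0.4949, -0.2134, 0.0845]
tool_rot: [[0.976, -0.219, -0.0], [-0.219, -0.976, 0.0], [-0.0, -0.0, -1.0]]
ft_force: [-1.0, 0.4, -0.2]
grip_width: -0.0002
```

>>> {"name": "jog_arm", "arguments": {"plan": [[[0,0,0.015,0,0,0],[0,0,0,0,0,0]]]}}

```text
time_s: 8.75
position: [0.4949, -0.2135, 0.0842]
tool_rot: [[0.976, -0.219, 0.0], [-0.219, -0.976, -0.0], [0.0, 0.0, -1.0]]
ft_force: [-0.7, 0.9, 3.2]
grip_width: 0.0001
```

>>> {"name": "jog_arm", "arguments": {"plan": [[[0,0,0.01,0,0,0],[0,0,0,0,0,0]]]}}

```text
time_s: 8.95
position: [0.495, -0.2135, 0.0841]
tool_rot: [[0.976, -0.219, 0.0], [-0.219, -0.976, -0.0], [0.0, 0.0, -1.0]]
ft_force: [-2.3, 1.5, 6.3]
grip_width: 0.0002
```

```bash
python3 -c "
from h import *
ang('z10');look('z10')"
```

```text
ang [(np.float64(2.77), np.float64(0.01)), (np.float64(2.8), np.float64(-0.01)), (np.float64(3.07), np.float64(0.03))] 1778
t 9.0 tcp_m [-0.0079 -0.0038  0.0841] F [-2.2  1.2  6.3]
angle by face (np.int64(1008), np.float64(0.0)) n 1770 zmax 0.12638074418590797 xmin -0.05113174276709682
finger zmin [0.1310033  0.14217452 0.15470066] mean [-0.02261444  0.01186635  0.24138217]
t 9.05 tcp_m [-0.0079 -0.0038  0.0841] F [-1.5  1.4  7. ]
```

The force rose to about 6 N while the finger stopped advancing, and the cover reads 0.00 rad, so it is on its stop. I'll lift straight off.

>>> {"name": "jog_arm", "arguments": {"plan": [[[0,0,-0.1,0,0,0],[0,0,-0.3,0,0,0],[0,0,-0.7,0,0,0],[0,0,-0.7,0,0,0],[0,0,-0.7,0,0,0],[0,0,-0.5,0,0,0],[0,0,0,0,0,0],[0,0,0,0,0,0]]]}}

```text
time_s: 9.85
position: [0.4948, -0.2133, 0.203]
tool_rot: [[0.976, -0.219, -0.0], [-0.219, -0.976, 0.0], [-0.0, -0.0, -1.0]]
ft_force: [0.6, 0.3, 0.0]
grip_width: 0.0
```

```bash
python3 - <<'E'
from h import *
ang();look('z11')
im,d=vision.get_image('side');save('side11',im);P=cloud('side',d)
for q in ['grey_cover','flask']:
    for k in spotter.trace('side',q)[:4]:
        m=k['pixels']&(d>0);print(q,round(k['score'],2),k['rect'],np.median(P[m],0).round(3),np.percentile(P[m],99,axis=0).round(3))
E
```

```text
ang [(np.float64(2.72), np.float64(0.01)), (np.float64(2.78), np.float64(-0.01)), (np.float64(3.03), np.float64(0.03))] 2000
t 9.9 tcp_m [-0.0084 -0.0036  0.2024] F [-0.1  1.5  0.7]
angle by face (np.int64(1196), np.float64(0.009999999999999998)) n 1993 zmax 0.12605204847102766 xmin -0.049216492026338814
finger zmin [0.24051942 0.24671096 0.25032177] mean [-0.01452144  0.0050809   0.27833783]
t 9.95 tcp_m [-0.0084 -0.0036  0.2022] F [ 0.8 -0.1 -0.2]
grey_cover 0.87 [265.0, 210.0, 321.0, 289.3] [0.609 0.265 0.209] [0.676 0.293 0.223]
flask 0.86 [190.6, 335.7, 232.3, 396.6] [0.661 0.48  0.057] [0.698 0.507 0.132]
flask 0.78 [195.4, 274.3, 233.8, 338.3] [0.737 0.372 0.055] [0.776 0.399 0.132]
flask 0.76 [269.2, 185.1, 301.3, 236.1] [0.747 0.073 0.061] [0.784 0.097 0.131]
```

View pics/side11.png

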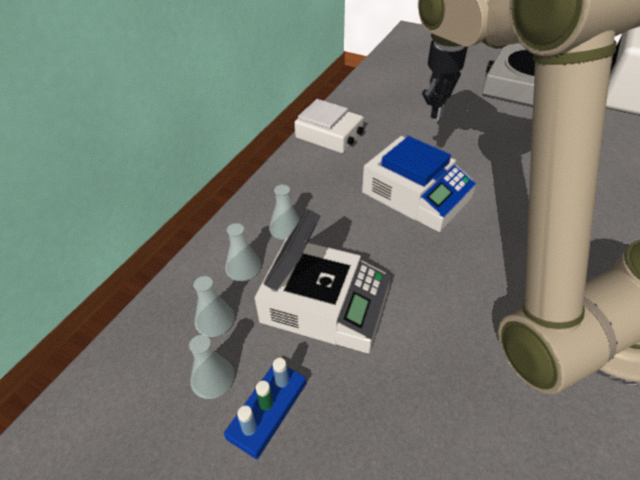

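The picture shows the blue cover flat and shut at about (415,160) with the gripper clear above it. The grey cover still stands open at about (295,250) and the flask at (284,212) hasn't moved.

```bash
python3 -c "
from rig import close_job
print(close_job())"
```

```text
the job is handed in; nothing more can be done
None
```

I swung the blue cover down with the closed fingertips until it rested on its stop, lifted the gripper clear and handed the job in at about 10 s. The hand-in gives no verdict.

**Final checks**
- **Blue cover:** it reads 0.01 rad (limit 0.08) with the gripper clear. I pushed it at about 0.5 rad/s at most, and slower near the stop. The force at the stop reached about 7 N.
- **Grey cover and flask:** both are where they started, to within about 1 mm in the side camera.

**One disagreement:** the camera showed the fingertips about 38 mm higher than the reported TCP. The cover's movement when first pushed agreed with the camera, so I used that height. I did not find the cause.

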